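# Clamp a jar and unscrew its tight cap

## Task

Brace the square glass jar by turning both red knobs of the jar clamp clockwise all the way to their stops. Then unscrew the jar's tight bamboo cap anticlockwise, stop turning once the thread has let go, lift the cap straight off and finish still holding it, level and still, just above the open jar (a few centimetres of air between them). Leave the jar standing in the clamp and do not disturb the mug, the tea tin or the white canister.

Things in the scene. Friction and masses are not known exactly. Their poses are not given: they have to be found in the camera images.
- clamp: Grey clamp base fixed to the worktop, plate 110 x 290 x 10 mm; origin at the centre of its underside, z up, knobs along its +y (left) and -y (right). The jar stands at the middle, 10 mm above the worktop, between two dark jaws (top 40 mm above the worktop); a knob slides its jaw 6 mm per rad to the jar. Two steel pins, 10 mm thick, top 32 mm above the worktop, at x = +45 and -45 mm.
- knob_left_grip (a point): Grip point on the left red knob's upright turning axis, 63 mm above the worktop, 108 mm from the clamp's centre on its +y side. The grip is a red bar 46 mm long, 14 mm thick, from 42.5 to 68.5 mm above the worktop, over a black disc of 42 mm and a steel post of 48 mm diameter, 38 mm high. The frame turns with the knob: x along the bar, y across it (pinch along y), z up.
- knob_right_grip (a point): The same on the right red knob (on the clamp's -y side).
- knob_left (a joint): Angle of the left knob, rad: grows clockwise seen from above; 0 is fully open, 1.4 the stop where its jaw holds the jar. At 0 the bar lies along the clamp's x; it starts at 0 to 0.35. It stays where it is left; friction about 0.2 N m, more as the jaw meets the jar.
- knob_right (a joint): The same for the right knob, also clockwise.
- jar: Square clear glass jar of nuts, loose, 0.3 to 0.65 kg, 56 x 56 mm, 80 mm high to the flat shoulder; round neck of 42 mm diameter up to 98 mm; in its mouth an inner seal with a white bar that turns with the cap, top 107 to 110 mm above the jar's underside. Origin at the centre of its underside, z up. Starts within 4 mm and 3 degrees of square between the jaws, which straighten it.
- cap: Round bamboo screw cap, 58 mm diameter, 28 mm high, 60 g; origin at the centre of its lower rim, z up. Screwed home its rim is 4 mm above the jar's shoulder, its top 122 mm above the worktop. Grip across the diameter, fingertips above the shoulder. Unscrews anticlockwise seen from above, about 0.5 N m, rising 1.2 mm per rad; cannot be pulled off until the thread lets go, then lifts straight off.
- thread (a joint): How far the cap has been unscrewed, rad, anticlockwise from above: 0 tight, free to lift from 1.9 on (aim at about 2.15), jams against a far stop at 2.8. The cap has about 0.05 rad of play on it. Keeps its value once the cap is off.
- mug: Blue mug, 80 mm diameter, 90 mm high, bystander; origin at the centre of its underside.
- tea_tin: Green tea tin with a red lid, 79 x 114 x 101 mm, bystander; origin at the centre of its underside.
- canister: White ceramic canister, 80 mm diameter, 90 mm high, bystander; origin at the centre of its underside.

How it is judged:
On the way, in this order (a step that is already met when the one before it is completed fails the run):
1. both clamp knobs turned to their stops (value of joint each of knob_left, knob_right above 1.25 rad), for 0.2 s.
2. cap unscrewed until the thread lets go, jar still clamped (all of step 1 and value of joint thread above 1.9 rad), for 0.1 s.
At the end, for the whole second after the job is handed in: Knobs within 0.15 rad of their stops; thread beyond 1.85 rad; cap held only by the fingers, still, tilt under 0.2 rad, within 25 mm of the jar's axis, rim 112 to 175 mm above the jar's underside; jar upright on the plate, square within 0.1 rad, within 12 mm of the clamp's centre (all of step 1 and value of joint thread above 1.85 rad and z of cap in the frame of jar between 0.112 and 0.175 m and horizontal distance between cap and jar below 0.025 m and angle between cap's own z axis and vertical below 0.2 rad and linear speed of cap below 0.02 m/s and contact force between cap and the fingers above 2 N and contact force between cap and jar below 0.2 N and contact force between cap and clamp below 0.2 N and horizontal distance between jar and clamp below 0.012 m and z of jar in the frame of clamp below 0.014 m and angle between the x axis of jar and the x axis of clamp, either way round below 0.1 rad and angle between jar's own z axis and vertical below 0.05 rad); the arm keeps its last pose, push and grip.
It fails at once if the mug, tea tin or canister is moved more than 30 mm (distance of any of mug, tea_tin, canister from where it was at the start of the episode above 0.03 m).
It fails at once if the cap is wound on against the far stop (beyond 2.7 rad) (value of joint thread above 2.7 rad).
It fails at once if the jar is lifted 15 mm or tipped (z of jar in the frame of clamp above 0.025 m or angle between jar's own z axis and vertical above 0.2 rad).
It also fails if it takes over 61 s, if anything falls off the work surface, if the arm or the gripper's body presses on something with over 40 N, if the wrist force passes 120 N, or if a joint passes its speed limit or range.

## Robot

A 6-joint arm with a two-finger parallel gripper is mounted at the origin on the work surface. World frame = base frame: x ahead of the robot, y to its left, z up, the work surface at z = 0. Lengths are in m, angles in rad, forces in N, time in s.
With the tool pointing down it reaches from about 0.35 to 0.775 m from the base axis. Payload 7.3 kg.
Tool frame: the origin (TCP) lies at the centre of the arm's flange, where the gripper is bolted on; the fingertips stand 178 mm ahead of it and the grasp point (between the pads) lies 159 mm ahead of it; z points along the fingers, y is the line along which they close (so a half turn about z gives the same grasp; the last joint's range is limited). The gripper opens to 92 mm and grips with 3 to 60 N. Pads are 19 mm wide; open, the fingers measure 130 mm over their backs; the gripper's body (75 mm by 190 mm) begins 47 mm behind the grasp point.
Start: joints at [-1.26, 0.342, 1.524, -0, 1.275, -0.146], TCP at [0.232, -0.471, 0.405] pointing down, gripper open.
Joint ranges: [-2.53, 2.53], [-0.77, 2.02], [0.04, 2.7], [-1, 4.14], [0.28, 2.66], [-3.11, 3.11]. Speed limits (rad/s): [2.57, 2.57, 3.14, 3.14, 3.14, 3.14].

## Interface

Orientations are given as [roll, pitch, yaw] about the fixed x, y, z axes, in that order (R = Rz(yaw) Ry(pitch) Rx(roll)).
In Python, from cell import robot gives the robot as it stands.
- The arm moves only by the tool advance, called after ">>>" in YAML: its name, and indented under it one key for each argument. Schema: {"type":"object","properties":{"rows":{"type":"object","properties":{"plan":{"type":"array","items":{"type":"array","items":{"type":"number"},"minItems":6,"maxItems":6},"minItems":1,"maxItems":8}},"additionalProperties":false,"required":["plan"]},"finger_gap":{"type":"number"},"grip_force":{"type":"number"},"only":{"type":"string"},"quiet":{"type":"boolean"},"lines":{"type":"string"}},"required":["rows"],"additionalProperties":false}. rows is an object whose key "plan" holds a list of rows, 1 to 8 of them, each of 6 numbers: dx, dy, dz in normalised numbers (1 is 0.25 m), then a rotation vector rx, ry, rz in shares of 4 rad (1.0 is 4 rad); each row shifts and turns the commanded pose from where the row before left it, along the tool's axes as they then stand; what a row does not reach is not made up. A row lasts 1/12 s, in which the tool goes at most 0.0417 m and 0.125 rad, less where a joint would pass 70% of its speed; a pose out of reach is approached as far as the arm can. finger_gap is the finger opening in m, set as the call begins (left out keeps the last). The fingers move at their own pace and stop on an object; grip_force is the grip in N (left out, the last holds). Time passes only in rows, so rows that do not move let the fingers close. The tool returns the time, the measured TCP pose, the force, the opening and the grip force at its end. only (a regular expression) keeps the lines of the reply that match it, lines (a string "A,B") keeps lines A to B, and quiet returns only ok. Shift and turn numbers lie between -1 and 1, and a call with a number outside is refused. Input that does not fit is refused with a message, and nothing moves.
- robot.observe(): the state, without advancing time (a new reading comes with each control period).
- robot.read_camera(name): name is "scene" or "top" or "wrist"; returns a dict with "image" (400x640x3 uint8, red, green, blue), "fx", "fy", "cx", "cy" (pixels), "k1" (the pictures are not rectified: a ray, as slopes to the right and down, at radius r is drawn at 1 + k1 r^2 times it, then the intrinsics apply), "pose" (4x4, takes a point from camera to world coordinates). Camera axes: x right, y down, z forward; pixel columns grow to the right and rows downward; lengths in m; the calibration is good to about 2 mm. A picture is of the moment at which its call begins. There is no depth.
- robot.hand_in(): hands the job in; it is judged then, once.
The state is a dict: "time": time; "qpos": joint angles; "qvel": joint speeds; "joint_efforts": joint torques, N m; "tool_pos": TCP position; "tool_rot": TCP orientation; "contact_force": force on the tool from outside, world axes, zero at the start; "torque": the same for the moment, N m; "opening": finger opening in m; "grip_force": force on a finger pad.
Only numpy, scipy, OpenCV 4.12 (cv2) and the standard library are available. Lean on these libraries where they do the work, as an engineer would, in place of code of your own. Each camera call takes 0.05 s, during which the arm holds its last target. There are 200 camera calls.

## Working session

There is one attempt and no reset: what is moved stays moved. The work goes in short steps, Python scripts to look and compute and a tool call to move; the robot and the scene stay as the last step left them, time stands still between calls to the robot, and variables do not carry over. Pictures are saved under pics/ and viewed, at most 10 in all, crops included, and the job is handed in when it is done.

```bash
ls; mkdir -p pics; python3 - <<'E'
from cell import robot
import cv2,numpy as np
np.set_printoptions(precision=4,suppress=True)
for n in ["scene","top"]:
    c=robot.read_camera(n); cv2.imwrite(f"pics/{n}0.png",c["image"][:,:,::-1]); print(n,c["fx"],c["fy"],c["cx"],c["cy"],c["k1"]);print(c["pose"])
print(robot.observe())
E
```

```text
cell.py
pics
scene 454.92357589560106 454.92357589560106 315.05095311245606 205.28202523305606 -0.01687343940708314
[[-0.538   0.5836 -0.6083  1.5001]
 [ 0.8428  0.3598 -0.4002  0.5689]
 [-0.0147 -0.728  -0.6854  1.0987]
 [ 0.      0.      0.      1.    ]]
top 393.23149075844174 393.23149075844174 323.39054332267534 197.6171470564237 -0.0940985551011442
[[-0.0023 -0.9955  0.0951  0.4962]
 [-0.9997  0.0045  0.0233 -0.0327]
 [-0.0236 -0.095  -0.9952  1.1793]
 [ 0.      0.      0.      1.    ]]
{'time': 0.1, 'qpos': array([-1.26  ,  0.3427,  1.5249,  0.    ,  1.2754, -0.146 ]), 'qvel': array([-0.0007, -0.0006, -0.0024,  0.001 , -0.0003,  0.0001]), 'joint_efforts': array([  0.0025, -43.2006, -24.4695,   0.072 ,   0.0526,  -0.    ]), 'tool_pos': array([ 0.2316, -0.471 ,  0.4041]), 'tool_rot': array([-3.1402, -0.0003,  0.4568]), 'contact_force': array([0.3546, 0.0054, 0.6016]), 'torque': array([0.0159, 0.0277, 0.0022]), 'grip_force': 0.0, 'opening': 0.09175026239554832}
```

View pics/top0.png

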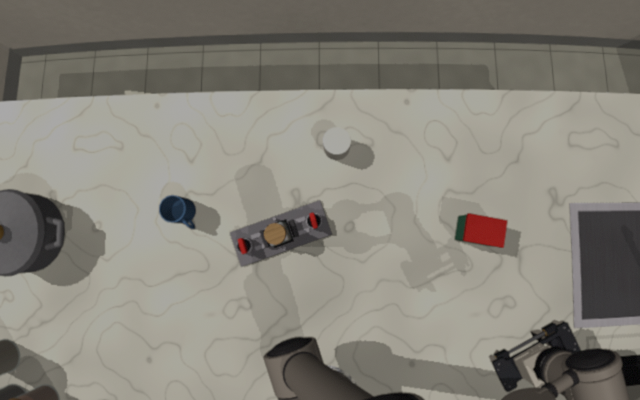

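View pics/scene0.png

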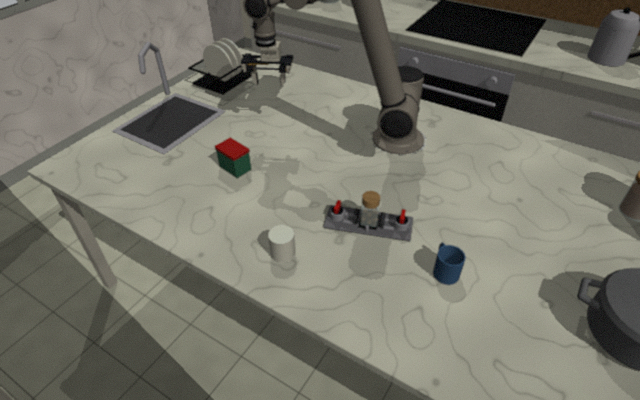

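The top picture shows the clamp around (283,233), with red knobs at about (244,246) and (314,220) and the cap at about (277,235). The mug, canister and tin stand clear of it. Next I'll measure these from both cameras.

```bash
cat > h.py <<'E'
import numpy as np, cv2
from cell import robot
np.set_printoptions(precision=4,suppress=True)
def ray(c,u,v):
    K=np.array([[c["fx"],0,c["cx"]],[0,c["fy"],c["cy"]],[0,0,1]])
    p=cv2.undistortPoints(np.array([[[u,v]]],float),K,np.array([c["k1"],0,0,0,0.])).ravel()
    return c["pose"][:3,:3]@np.r_[p,1]
def onz(c,u,v,z):
    d=ray(c,u,v);o=c["pose"][:3,3]; return (o+d*(z-o[2])/d[2])[:2]
def tri(obs):
    A=np.zeros((3,3));b=np.zeros(3)
    for c,u,v in obs:
        d=ray(c,u,v);d/=np.linalg.norm(d);P=np.eye(3)-np.outer(d,d);A+=P;b+=P@c["pose"][:3,3]
    return np.linalg.solve(A,b)
def blobs(m,lo=8):
    n,l,s,ce=cv2.connectedComponentsWithStats(m.astype(np.uint8))
    return [(s[i,4],ce[i],l==i) for i in range(1,n) if s[i,4]>=lo]
def red(im):
    r,g,b=[im[:,:,i].astype(int) for i in range(3)]; return (r>90)&(g<.45*r)&(b<.45*r)
def brown(im):
    r,g,b=[im[:,:,i].astype(int) for i in range(3)]; return (r>70)&(b<.62*r)&(g>.5*r)&(g<.85*r)
E
python3 - <<'E'
from h import *
out=[]
for n,(x,y) in [("top",(222,190)),("scene",(315,180))]:
    c=robot.read_camera(n);im=c["image"]
    for nm,f in (("red",red),("brown",brown)):
        for a,ce,m in blobs(f(im)):
            if abs(ce[0]-x-60)<70 and abs(ce[1]-y-40)<50:
                print(n,nm,a,ce,[onz(c,*ce,z) for z in (.06,.068,.122)])
    out.append(cv2.resize(im[y:y+90,x:x+120,::-1],None,fx=6.4,fy=6.4/2*1,interpolation=2) if 0 else cv2.resize(im[y:y+60+15,x:x+120,::-1],None,fx=4,fy=4,interpolation=2))
cv2.imwrite("pics/crop1.png",np.vstack(out)[:600])
E
```

```text
top red 75 [312.92   220.1467] [array([0.5388, 0.0234]), array([0.5385, 0.023 ]), array([0.5364, 0.0203])]
top red 80 [241.4125 245.5625] [array([0.4666, 0.228 ]), array([0.4668, 0.2262]), array([0.4682, 0.2136])]
top brown 361 [274.4681 233.5706] [array([0.5008, 0.1332]), array([0.5008, 0.132 ]), array([0.5005, 0.124 ])]
scene red 47 [337.0638 206.3191] [array([0.5442, 0.0273]), array([0.5516, 0.0315]), array([0.6013, 0.0596])]
scene red 45 [402.3111 215.8222] [array([0.4719, 0.2299]), array([0.4799, 0.2325]), array([0.5333, 0.2501])]
scene brown 225 [371.0089 199.0311] [array([0.4534, 0.1065]), array([0.4614, 0.11  ]), array([0.5159, 0.1341])]
```

View pics/crop1.png

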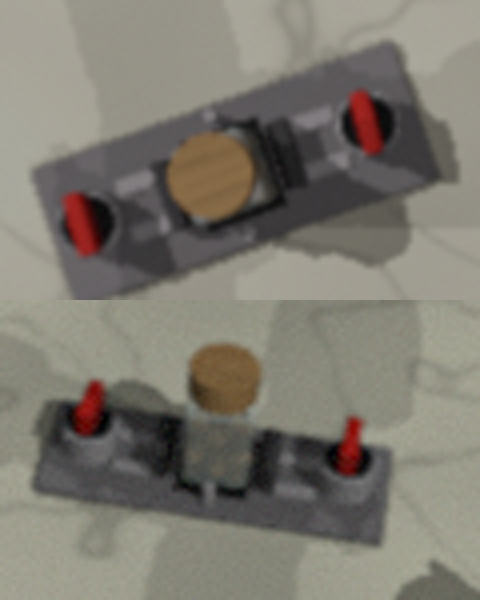

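The crop shows the right bar at about (0.538, 0.024) and the left at about (0.467, 0.227). The cap is at about (0.500, 0.124), and both bars are near 0 rad. I'll move above the right knob with the tool yaw turned by half a turn, so the last joint has room for both turns.

Units first: shifts go in shares of 0.25 m and turns go in shares of 4 rad. So 0.0353 m / 0.25 = 0.1412, -0.0221 m / 0.25 = -0.0884.

>>> advance:
  rows: {"plan": [[0.1412,-0.0884,0,0,0,0],[0.1412,-0.0884,0,0,0,0],[0.1412,-0.0884,0,0,0,0],[0.1412,-0.0884,0,0,0,0],[0.1412,-0.0884,0,0,0,0],[0.1412,-0.0884,0,0,0,0],[0.1412,-0.0884,0,0,0,0]]}

```text
time: 0.78
tool_pos: [0.3856, -0.2214, 0.4048]
tool_rot: [3.141, -0.0, 0.456]
contact_force: [0.3, -0.8, 0.3]
opening: 0.0918
grip_force: 0.0
```

>>> advance:
  rows: {"plan": [[0.1412,-0.0884,0,0,0,0],[0.1412,-0.0884,0,0,0,0],[0.1412,-0.0884,0,0,0,0],[0.1412,-0.0884,0,0,0,0],[0.1412,-0.0884,0,0,0,0],[0.1412,-0.0884,0,0,0,0],[0.1412,-0.0884,0,0,0,0]]}

```text
time: 1.37
tool_pos: [0.5393, 0.0266, 0.4047]
tool_rot: [3.141, 0.0, 0.457]
contact_force: [0.9, -0.7, -0.6]
opening: 0.092
grip_force: 0.0
```

>>> advance:
  rows: {"plan": [[0,0,0,0,0,-0.0313],[0,0,0,0,0,-0.0313],[0,0,0,0,0,-0.0313],[0,0,0,0,0,-0.0313],[0,0,0,0,0,-0.0313],[0,0,0,0,0,-0.0313],[0,0,0,0,0,-0.0313],[0,0,0,0,0,-0.0313]]}

```text
time: 2.03
tool_pos: [0.5386, 0.0245, 0.4044]
tool_rot: [-3.141, 0.0, 1.463]
contact_force: [0.0, 0.2, -0.2]
opening: 0.0913
grip_force: 0.0
```

>>> advance:
  rows: {"plan": [[0,0,0,0,0,-0.0313],[0,0,0,0,0,-0.0313],[0,0,0,0,0,-0.0313],[0,0,0,0,0,-0.0313],[0,0,0,0,0,-0.0313],[0,0,0,0,0,-0.0313],[0,0,0,0,0,-0.0313],[0,0,0,0,0,-0.0313]]}

```text
time: 2.7
tool_pos: [0.5386, 0.0245, 0.4045]
tool_rot: [-3.141, -0.0, 2.463]
contact_force: [-0.6, -0.2, -0.6]
opening: 0.0915
grip_force: 0.0
```

>>> advance:
  rows: {"plan": [[0,0,0,0,0,-0.0313],[0,0,0,0,0,-0.0313],[0,0,0,0,0,-0.0313],[0,0,0,0,0,-0.0313],[0,0,0,0,0,-0.0313],[0,0,0,0,0,-0.0313],[0,0,0,0,0,-0.0313],[0,0,0,0,0,0]]}
  finger_gap: 0.05

```text
time: 3.37
tool_pos: [0.5386, 0.0245, 0.4045]
tool_rot: [3.142, -0.0, -2.947]
contact_force: [0.0, 0.1, -0.3]
opening: 0.0503
grip_force: 0.0
```

```bash
python3 - <<'E'
from h import *
c=robot.read_camera("wrist");im=c["image"];cv2.imwrite("pics/w1.png",im[:,:,::-1]);print(c["pose"],c["fx"],c["k1"])
for a,ce,m in blobs(red(im),100):
    ys,xs=np.nonzero(m); r=cv2.minAreaRect(np.c_[xs,ys].astype(np.float32)); print(a,ce,r, onz(c,*ce,.0685))
    b=cv2.boxPoints(r); print([onz(c,*p,.0685) for p in b])
E
```

```text
[[-0.1927  0.9489  0.2498  0.4728]
 [ 0.9812  0.1868  0.0474  0.011 ]
 [-0.0017  0.2542 -0.9671  0.3851]
 [ 0.      0.      0.      1.    ]] 298.9930336250641 -0.0452634732646237
599 [512.2354 150.2788] ((508.4698486328125, 151.9981689453125), (22.957874298095703, 41.98357009887695), 3.468229293823242) [0.4661 0.2222]
[array([0.4925, 0.2123]), array([0.4492, 0.2   ]), array([0.4454, 0.2251]), array([0.4888, 0.2384])]
549 [317.2277 179.204 ] ((317.2264404296875, 179.444091796875), (43.256832122802734, 13.11510181427002), 85.60128784179688) [0.538  0.0228]
[array([0.5175, 0.0099]), array([0.5138, 0.0233]), array([0.5597, 0.0362]), array([0.5636, 0.0223])]
```

View pics/w1.png

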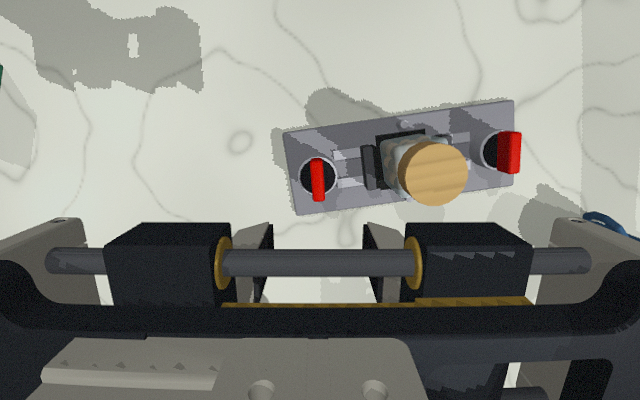

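The wrist picture shows the right bar at (317,179), with bar yaw of about 0.268 and centre about (0.538, 0.023). The cap is at (432,172). The gripper body would hit the cap if I grasped at 63 mm, so I'll grasp with the pads at 80 mm.

To row units: 0.041 m / 0.25 = 0.164, -0.0011 m / 0.25 = -0.0044, -0.074 rad / 4 = -0.0185.

>>> advance:
  rows: {"plan": [[0.0036,-0.0044,0,0,0,-0.0185],[0,0,0.164,0,0,0],[0,0,0.164,0,0,0],[0,0,0.164,0,0,0],[0,0,0.164,0,0,0],[0,0,0.008,0,0,0],[0,0,0,0,0,0]]}

```text
time: 4.0
tool_pos: [0.5377, 0.0232, 0.2376]
tool_rot: [3.14, -0.004, -2.88]
contact_force: [-0.2, -0.0, 0.7]
opening: 0.0503
grip_force: 0.0
```

>>> advance:
  rows: {"plan": [[0,0,0,0,0,0],[0,0,0,0,0,0],[0,0,0,0,0,0],[0,0,0,0,0,0],[0,0,0,0,0,0],[0,0,0,0,0,0]]}
  finger_gap: 0
  grip_force: 40

```text
time: 4.5
tool_pos: [0.538, 0.0233, 0.2394]
tool_rot: [-3.141, 0.001, -2.878]
contact_force: [-1.5, 1.2, 1.6]
opening: 0.0145
grip_force: 2.1
```

To row units: 0.12 rad / 4 = 0.03.

>>> advance:
  rows: {"plan": [[0,0,0,0,0,0.005],[0,0,0,0,0,0.025],[0,0,0,0,0,0.03],[0,0,0,0,0,0.03],[0,0,0,0,0,0.03],[0,0,0,0,0,0.03],[0,0,0,0,0,0.03],[0,0,0,0,0,0.03]]}

```text
time: 5.17
tool_pos: [0.5381, 0.0241, 0.2395]
tool_rot: [3.14, 0.0, 2.559]
contact_force: [-0.7, 6.0, 5.7]
opening: 0.0131
grip_force: 40.1
```

>>> advance:
  rows: {"plan": [[0,0,0,0,0,0.03],[0,0,0,0,0,0.03],[0,0,0,0,0,0.025],[0,0,0,0,0,0.025],[0,0,0,0,0,0.015],[0,0,0,0,0,0.0125],[0,0,0,0,0,0]]}

```text
time: 5.75
tool_pos: [0.5383, 0.0243, 0.2394]
tool_rot: [3.139, -0.0, 2.013]
contact_force: [0.3, 7.2, 4.3]
opening: 0.0136
grip_force: 41.2
```

```bash
python3 - <<'E'
from h import *
o=robot.observe();print(o["torque"],o["contact_force"],o["tool_rot"])
E
```

```text
[ 1.2625 -0.1668  0.7004] [0.2514 7.1697 4.2995] [ 3.1394 -0.0003  2.0135]
```

To row units: -0.04 m / 0.25 = -0.16.

>>> advance:
  rows: {"plan": [[0,0,0,0,0,0],[0,0,0,0,0,0],[0,0,-0.16,0,0,0],[0,0,-0.16,0,0,0],[0,0,-0.16,0,0,0]]}
  finger_gap: 0.05

```text
time: 6.17
tool_pos: [0.5376, 0.023, 0.3594]
tool_rot: [-3.139, -0.001, 2.015]
contact_force: [1.9, 0.7, -0.6]
opening: 0.0423
grip_force: 0.0
```

>>> advance:
  rows: {"plan": [[0.1428,0.0152,0,0,0,0],[0.1428,0.0152,0,0,0,0],[0.1428,0.0152,0,0,0,0],[0.1428,0.0152,0,0,0,0],[0.1428,0.0152,0,0,0,0],[0.1428,0.0152,0,0,0,0]]}

```text
time: 6.67
tool_pos: [0.4655, 0.2275, 0.3586]
tool_rot: [-3.141, 0.0, 2.014]
contact_force: [0.6, -0.0, 0.4]
opening: 0.0503
grip_force: 0.0
```

>>> advance:
  rows: {"plan": [[0,0,0,0,0,-0.0313],[0,0,0,0,0,-0.0313],[0,0,0,0,0,-0.0313],[0,0,0,0,0,-0.0313],[0,0,0,0,0,-0.0313],[0,0,0,0,0,-0.0313],[0,0,0,0,0,-0.0313]]}

```text
time: 7.25
tool_pos: [0.4663, 0.2261, 0.3584]
tool_rot: [-3.141, -0.0, 2.896]
contact_force: [-0.0, -0.2, -0.5]
opening: 0.0502
grip_force: 0.0
```

>>> advance:
  rows: {"plan": [[0,0,0,0,0,-0.0313],[0,0,0,0,0,-0.0313],[0,0,0,0,0,-0.0313],[0,0,0,0,0,-0.0313],[0,0,0,0,0,-0.005],[0,0,0,0,0,0]]}

```text
time: 7.75
tool_pos: [0.4664, 0.2262, 0.3585]
tool_rot: [-3.141, -0.001, -2.875]
contact_force: [-0.1, 0.2, -0.5]
opening: 0.0499
grip_force: 0.0
```

```bash
python3 - <<'E'
from h import *
c=robot.read_camera("wrist");im=c["image"];cv2.imwrite("pics/w2.png",im[:,:,::-1])
for a,ce,m in blobs(red(im),100):
    ys,xs=np.nonzero(m); r=cv2.minAreaRect(np.c_[xs,ys].astype(np.float32)); print(a,ce, onz(c,*ce,.0685))
    b=cv2.boxPoints(r); print([onz(c,*p,.0685) for p in b])
E
```

```text
727 [319.1307 189.4237] [0.4654 0.2261]
[array([0.4454, 0.2126]), array([0.4413, 0.2258]), array([0.4864, 0.2402]), array([0.4908, 0.2265])]
824 [106.1104 205.0061] [0.5346 0.0309]
[array([0.543 , 0.0009]), array([0.5131, 0.0541]), array([0.5273, 0.0596]), array([0.558 , 0.0059])]
```

View pics/w2.png

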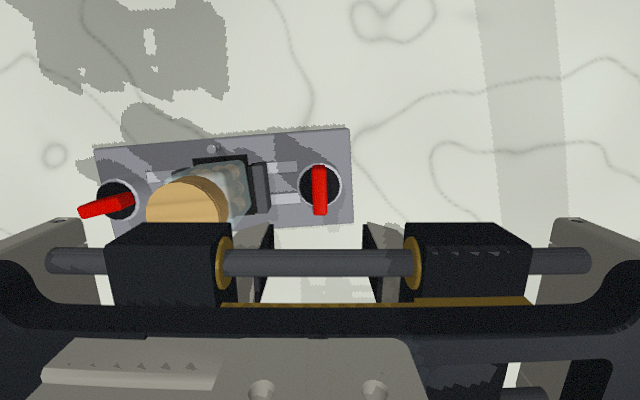

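The wrist picture shows the left bar upright at (319,189), with yaw of about 0.303 and centred under the tool. The right bar at (106,205) now lies along the clamp's length, so it has turned.

To row units: 0.04 m / 0.25 = 0.16, 0.035 m / 0.25 = 0.14, -0.036 rad / 4 = -0.009.

>>> advance:
  rows: {"plan": [[0.002,0,0.12,0,0,-0.009],[0,0,0.16,0,0,0],[0,0,0.14,0,0,0],[0,0,0.058,0,0,0],[0,0,0,0,0,0]]}

```text
time: 8.22
tool_pos: [0.4647, 0.2258, 0.2357]
tool_rot: [-3.141, -0.007, -2.84]
contact_force: [-0.6, -0.1, 1.6]
opening: 0.05
grip_force: 0.0
```

>>> advance:
  rows: {"plan": [[0,0,0,0,0,0],[0,0,0,0,0,0],[0,0,0,0,0,0],[0,0,0,0,0,0],[0,0,0,0,0,0],[0,0,0,0,0,0]]}
  finger_gap: 0
  grip_force: 40

```text
time: 8.72
tool_pos: [0.466, 0.2264, 0.24]
tool_rot: [3.141, 0.002, -2.837]
contact_force: [-3.4, 12.4, 3.2]
opening: 0.0147
grip_force: 7.4
```

>>> advance:
  rows: {"plan": [[0,0,0,0,0,0.01],[0,0,0,0,0,0.025],[0,0,0,0,0,0.03],[0,0,0,0,0,0.03],[0,0,0,0,0,0.03],[0,0,0,0,0,0.03],[0,0,0,0,0,0.03],[0,0,0,0,0,0.03]]}

```text
time: 9.38
tool_pos: [0.4659, 0.2274, 0.24]
tool_rot: [3.139, 0.0, 2.581]
contact_force: [-1.5, 8.2, 2.8]
opening: 0.0133
grip_force: 40.1
```

>>> advance:
  rows: {"plan": [[0,0,0,0,0,0.03],[0,0,0,0,0,0.03],[0,0,0,0,0,0.025],[0,0,0,0,0,0.025],[0,0,0,0,0,0.02],[0,0,0,0,0,0.0125],[0,0,0,0,0,0]]}

```text
time: 9.97
tool_pos: [0.466, 0.2276, 0.24]
tool_rot: [3.138, -0.001, 2.015]
contact_force: [-0.6, 8.2, 0.8]
opening: 0.013
grip_force: 41.3
```

```bash
python3 - <<'E'
from h import *
o=robot.observe();print(o["torque"],o["contact_force"],o["tool_rot"],o["qpos"])
E
```

```text
[1.4927 0.0198 0.652 ] [-0.5992  8.1815  0.8356] [ 3.1382 -0.0014  2.0153] [ 0.306   0.5239  1.7508  0.0025  0.8637 -0.1401]
```

Both knobs ended at the same tool yaw of about 2.015, with roughly 0.65–0.70 N m against the stop. Next I'll release and go above the cap.

To row units: -0.04 m / 0.25 = -0.16.

>>> advance:
  rows: {"plan": [[0,0,0,0,0,0],[0,0,0,0,0,0],[0,0,-0.16,0,0,0],[0,0,-0.16,0,0,0],[0,0,-0.16,0,0,0],[0,0,-0.16,0,0,0]]}
  finger_gap: 0.05

```text
time: 10.47
tool_pos: [0.4655, 0.2259, 0.401]
tool_rot: [-3.141, 0.0, 2.016]
contact_force: [1.8, 0.3, -0.6]
opening: 0.0475
grip_force: 0.0
```

>>> advance:
  rows: {"plan": [[-0.1448,-0.0156,0,0,0,0],[-0.1448,-0.0156,0,0,0,0],[-0.1448,-0.0156,0,0,0,0],[0,0,0,0,0,0],[0,0,0,0,0,0]]}
  finger_gap: 0.086

```text
time: 10.88
tool_pos: [0.5025, 0.1215, 0.3991]
tool_rot: [-3.141, 0.0, 2.013]
contact_force: [-0.0, 1.2, 0.4]
opening: 0.0788
grip_force: 0.0
```

```bash
python3 - <<'E'
from h import *
o=robot.observe();print(o["tool_pos"],o["tool_rot"],o["qpos"])
for n in ["wrist","top"]:
    c=robot.read_camera(n);im=c["image"]
    if n=="wrist": cv2.imwrite("pics/w3.png",im[:,:,::-1])
    for nm,f in (("red",red),("brown",brown)):
      for a,ce,m in blobs(f(im),30):
        if n=="top" and not(230<ce[0]<330 and 200<ce[1]<260): continue
        ys,xs=np.nonzero(m); b=cv2.boxPoints(cv2.minAreaRect(np.c_[xs,ys].astype(np.float32)))
        z=.0685 if nm=="red" else .122
        print(n,nm,a,ce,onz(c,*ce,z),[list(np.round(onz(c,*p,z),4)) for p in b])
E
```

```text
[0.5025 0.1215 0.3991] [-3.1411  0.      2.0128] [ 0.0889  0.3321  1.5549 -0.0002  1.2551 -0.353 ]
wrist red 693 [331.1371  71.3304] [0.4681 0.2264] [[np.float64(0.451), np.float64(0.2426)], [np.float64(0.4632), np.float64(0.2493)], [np.float64(0.4857), np.float64(0.2098)], [np.float64(0.4731), np.float64(0.2029)]]
wrist red 54 [309.8519 246.1667] [0.5272 0.0498] [[np.float64(0.5202), np.float64(0.0494)], [np.float64(0.5314), np.float64(0.0547)], [np.float64(0.5335), np.float64(0.0502)], [np.float64(0.5222), np.float64(0.0449)]]
wrist red 101 [311.6238 280.9802] [0.5478 0.0104] [[np.float64(0.5396), np.float64(0.0124)], [np.float64(0.5512), np.float64(0.0179)], [np.float64(0.5563), np.float64(0.0071)], [np.float64(0.5446), np.float64(0.0016)]]
wrist brown 3149 [318.7063 188.4046] [0.5018 0.1264] [[np.float
[... 780 characters left out ...]
 [np.float64(0.5183), np.float64(-0.0034)]]
wrist brown 135 [437.8444 388.4148] [ 0.7198 -0.0239] [[np.float64(0.7058), np.float64(-0.0254)], [np.float64(0.7079), np.float64(-0.0121)], [np.float64(0.7372), np.float64(-0.0245)], [np.float64(0.7353), np.float64(-0.0383)]]
top red 79 [313.0253 220.0506] [0.5387 0.0227] [[np.float64(0.5347), np.float64(0.045)], [np.float64(0.5559), np.float64(0.0078)], [np.float64(0.543), np.float64(0.0005)], [np.float64(0.522), np.float64(0.0377)]]
top brown 48 [283.1875 232.5417] [0.5033 0.1004] [[np.float64(0.5206), np.float64(0.1069)], [np.float64(0.5215), np.float64(0.0964)], [np.float64(0.4867), np.float64(0.093)], [np.float64(0.4857), np.float64(0.1035)]]
```

View pics/w3.png

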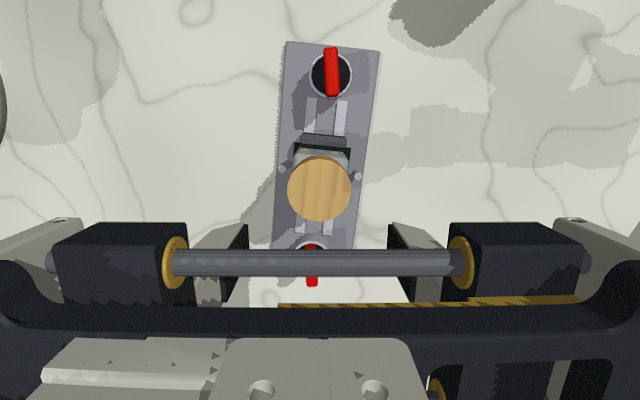

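The wrist picture shows the cap disc centred at (319,189), about (0.502, 0.126). Both bars measure about 1.39 rad of clockwise turn, so both are at their stops.

To row units: 0.04 m / 0.25 = 0.16, 0.004 m / 0.25 = 0.016.

>>> advance:
  rows: {"plan": [[0.016,0.004,0.12,0,0,0],[0,0,0.16,0,0,0],[0,0,0.14,0,0,0],[0,0,0.04,0,0,0],[0,0,0,0,0,0],[0,0,0,0,0,0]]}

```text
time: 11.48
tool_pos: [0.5016, 0.1281, 0.285]
tool_rot: [3.141, 0.0, 2.018]
contact_force: [0.6, 0.1, -0.0]
opening: 0.0857
grip_force: 0.0
```

To row units: 0.008 m / 0.25 = 0.032, -0.0007 m / 0.25 = -0.0028.

>>> advance:
  rows: {"plan": [[-0.0092,-0.0028,0.032,0,0,0],[0,0,0.016,0,0,0],[0,0,0,0,0,0],[0,0,0,0,0,0]]}

```text
time: 11.82
tool_pos: [0.5018, 0.1248, 0.2728]
tool_rot: [3.141, 0.0, 2.017]
contact_force: [0.1, -0.5, 0.5]
opening: 0.0858
grip_force: 0.0
```

>>> advance:
  rows: {"plan": [[0,0,0,0,0,0],[0,0,0,0,0,0],[0,0,0,0,0,0],[0,0,0,0,0,0],[0,0,0,0,0,0],[0,0,0,0,0,0]]}
  finger_gap: 0.03
  grip_force: 45

```text
time: 12.32
tool_pos: [0.5017, 0.1249, 0.2723]
tool_rot: [3.141, 0.0, 2.017]
contact_force: [1.3, -0.9, 0.5]
opening: 0.0571
grip_force: 45.0
```

To row units: -0.00012 m / 0.25 = -0.0005, -0.0001 m / 0.25 = -0.0004, -0.1 rad / 4 = -0.025.

>>> advance:
  rows: {"plan": [[0,0,0,0,0,-0.0125],[0,0,-0.0004,0,0,-0.025],[0,0,-0.0005,0,0,-0.025],[0,0,-0.0005,0,0,-0.025],[0,0,-0.0005,0,0,-0.025],[0,0,-0.0005,0,0,-0.025],[0,0,0,0,0,0]]}
  grip_force: 55

```text
time: 12.9
tool_pos: [0.5018, 0.125, 0.2729]
tool_rot: [3.141, -0.0, 2.57]
contact_force: [-0.0, 1.0, 0.7]
opening: 0.0569
grip_force: 55.0
```

```bash
python3 - <<'E'
from h import *
o=robot.observe();print(o["torque"],o["contact_force"],o["qpos"])
E
```

```text
[ 0.2833 -0.2459 -0.2155] [-0.0314  0.9914  0.6999] [ 0.0958  0.4743  1.7232  0.0006  0.9437 -0.9033]
```

To row units: -0.00012 m / 0.25 = -0.0005, -0.1 rad / 4 = -0.025.

>>> advance:
  rows: {"plan": [[0,0,-0.0005,0,0,-0.025],[0,0,-0.0005,0,0,-0.025],[0,0,-0.0005,0,0,-0.025],[0,0,-0.0005,0,0,-0.025],[0,0,-0.0005,0,0,-0.025],[0,0,-0.0005,0,0,-0.025],[0,0,-0.0005,0,0,-0.025],[0,0,-0.0005,0,0,-0.025]]}

```text
time: 13.57
tool_pos: [0.5016, 0.1253, 0.2738]
tool_rot: [3.141, 0.0, -2.916]
contact_force: [0.0, 3.7, 0.4]
opening: 0.0566
grip_force: 55.0
```

```bash
python3 - <<'E'
from h import *
o=robot.observe();print(o["torque"],o["contact_force"],o["tool_rot"])
E
```

```text
[ 0.6147 -0.0419 -0.4365] [0.0369 3.6646 0.4076] [ 3.1405  0.0001 -2.9158]
```

>>> advance:
  rows: {"plan": [[0,0,-0.0005,0,0,-0.025],[0,0,-0.0005,0,0,-0.025],[0,0,-0.0005,0,0,-0.025],[0,0,-0.0005,0,0,-0.025],[0,0,-0.0005,0,0,-0.025],[0,0,-0.0005,0,0,-0.025],[0,0,-0.0005,0,0,-0.025],[0,0,-0.0005,0,0,-0.02]]}

```text
time: 14.23
tool_pos: [0.5014, 0.1253, 0.2747]
tool_rot: [3.14, 0.0, -2.136]
contact_force: [-1.4, 3.7, 1.5]
opening: 0.0572
grip_force: 55.0
```

```bash
python3 - <<'E'
from h import *
o=robot.observe();print(o["torque"],o["contact_force"],o["tool_rot"],o["qpos"])
c=robot.read_camera("wrist");cv2.imwrite("pics/w4.png",c["image"][:,:,::-1])
E
```

```text
[ 0.7109  0.2397 -0.3954] [-1.401   3.7279  1.4802] [ 3.1402  0.0004 -2.1356] [ 0.0963  0.4714  1.7218  0.0014  0.9492 -2.4813]
```

View pics/w4.png

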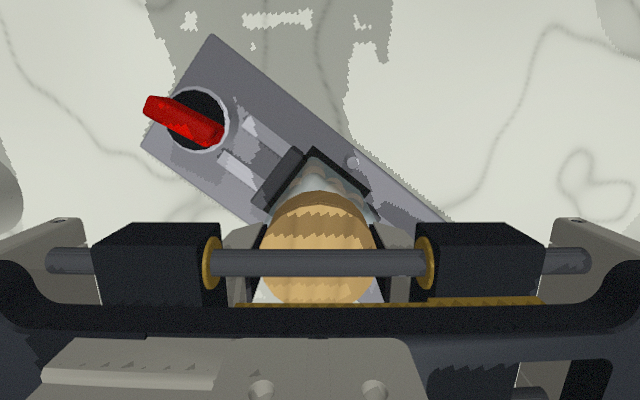

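```bash
python3 - <<'E'
import cv2,numpy as np
f=lambda p,x,y,w,h:cv2.resize(cv2.imread(p)[y:y+h,x:x+w],(w*4,h*4),interpolation=2)
b=cv2.imread("pics/w4.png")[185:315,250:390]; a=cv2.imread("pics/w3.png")[135:265,250:390]
im=np.hstack([a,b]); im=cv2.resize(im,None,fx=2.8,fy=2.8,interpolation=2)
cv2.imwrite("pics/crop2.png",cv2.convertScaleAbs(im,alpha=1.15))
E
```

```text
(no output)
```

View pics/crop2.png

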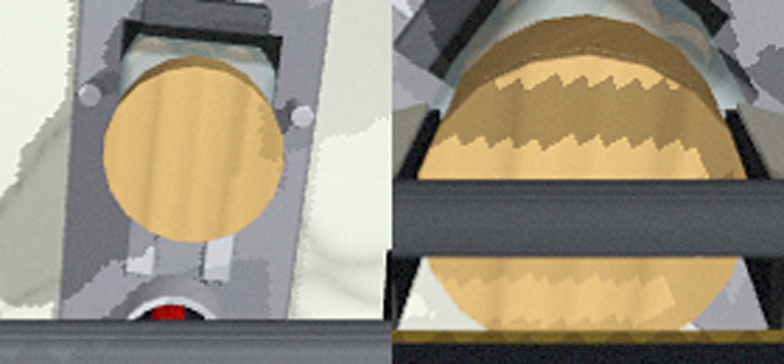

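The crops show the cap's grain still vertical in the tool frame, so it has not slipped. It has turned 2.13 rad and the jar is square in the clamp. I'll lift gently first.

To row units: -0.002 m / 0.25 = -0.008, -0.001 m / 0.25 = -0.004.

>>> advance:
  rows: {"plan": [[0,0,-0.004,0,0,0],[0,0,-0.008,0,0,0],[0,0,-0.008,0,0,0],[0,0,0,0,0,0]]}

```text
time: 14.62
tool_pos: [0.5019, 0.1247, 0.2801]
tool_rot: [-3.141, -0.0, -2.138]
contact_force: [0.0, -0.1, -1.2]
opening: 0.0571
grip_force: 55.0
```

The cap is free: the force is close to its weight and the side load has gone.

To row units: -0.01 m / 0.25 = -0.04, -0.006 m / 0.25 = -0.024.

>>> advance:
  rows: {"plan": [[0,0,-0.024,0,0,0],[0,0,-0.04,0,0,0],[0,0,-0.04,0,0,0],[0,0,-0.04,0,0,0],[0,0,-0.04,0,0,0],[0,0,-0.016,0,0,0],[0,0,0,0,0,0],[0,0,0,0,0,0]]}

```text
time: 15.28
tool_pos: [0.5016, 0.1249, 0.33]
tool_rot: [-3.141, 0.0, -2.136]
contact_force: [-0.1, -0.3, -0.2]
opening: 0.0572
grip_force: 55.0
```

>>> advance:
  rows: {"plan": [[0,0,0,0,0,0],[0,0,0,0,0,0],[0,0,0,0,0,0],[0,0,0,0,0,0]]}

```text
time: 15.62
tool_pos: [0.5017, 0.1249, 0.3293]
tool_rot: [3.141, -0.001, -2.136]
contact_force: [0.1, 0.3, -0.3]
opening: 0.0573
grip_force: 55.0
```

```bash
python3 - <<'E'
from h import *
c=robot.read_camera("scene");im=c["image"][140:260,300:460,::-1]
cv2.imwrite("pics/s2.png",cv2.resize(im,None,fx=4,fy=4,interpolation=2))
E
```

```text
(no output)
```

View pics/s2.png

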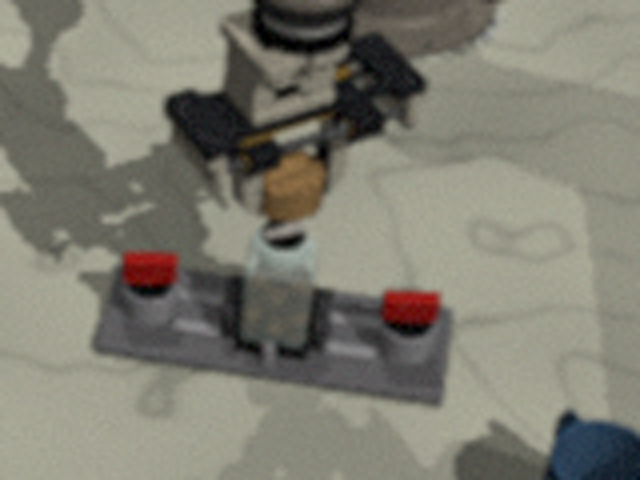

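The scene picture shows the cap in the fingers at about (295,185), clear above the open jar at (280,290). The jar stands in the jaws and both bars lie along the clamp. The rim is about 141 mm above the jar's underside.

```bash
python3 -c "
from cell import robot
print(robot.hand_in())"
```

```text
the job is handed in; nothing more can be done
None
```

I handed the job in at about 16 s, and the hand-in returned no verdict: both knobs measured about 1.39 rad, the cap came off after a 2.13 rad turn, and it is held level about 3 cm above the open jar's inner seal, with the jar still in the clamp and the mug, tea tin and canister untouched.

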